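Pick the plating ring that matches the order

ROBOT

A 7-joint arm with a two-finger parallel gripper is mounted at the origin on a cart in front of the work surface, level with it; the furniture and walls round the work are solid. World frame = base frame: x ahead of the robot, y to its left, z up, the work surface at z = 0. Lengths are in m, angles in rad, forces in N, time in s.
With the tool pointing down it reaches from about 0.425 to 0.925 m from the base axis. Payload 6.8 kg.
Tool frame: the origin (TCP) lies at the very end of the fingers, on their centre line; the grasp point (between the pads) lies 19 mm behind it; z points along the fingers, x is the direction in which the jaws open and shut, and the axes are right-handed (so a half turn about z gives the same grasp; the last joint's range is limited). The gripper opens to 85 mm and grips with 20 to 120 N. Pads are 22 mm wide; open, the fingers measure 114 mm over their backs; the gripper's body (76 mm by 85 mm) begins 54 mm behind the grasp point. The pads swing forward as they close: fully open they stand 13 mm farther back than shut.
Start: joints at [1.025, 0.477, 0.022, 1.555, -0.011, 1.109, -0.083], TCP at [0.286, -0.611, 0.231] pointing down, gripper open.
Joint ranges: [-2.96, 2.96], [-0.34, 2.1], [-1.41, 1.46], [0.24, 2.44], [-1.37, 4.51], [0.17, 1.92], [-2.96, 2.96]. Speed limits (rad/s): [2.39, 2.39, 3.14, 3.14, 3.14, 3.14, 3.14].

INTERFACE

Orientations are given as a unit quaternion [w, x, y, z].
In Python, from station import get_obs, read_camera, calibration, hand_in, recognise, outline_of, place_of gives the robot as it stands.
- The arm moves only by the tool move_arm, never from a script. Its argument "steps" is a list of rows, each an object with "fingers": the finger opening in mm, from 0 to 85.4; "translation": the shift along the world's x, y, z in mm, a list of three; "turn": the turn about the world's z in rad. In form: [{"fingers": fingers, "translation": [dx, dy, dz], "turn": turn}, ...]. A call has 1 to 10 rows; each row shifts and turns the commanded pose from where the row before left it; what a row does not reach is not made up. A row lasts 1/8 s, in which the tool goes at most 62.5 mm and 10.7 degrees, less where a joint would pass 70% of its speed; a pose out of reach is approached as far as the arm can. A call with a gripper value outside its range is refused whole. The fingers move at their own pace and stop on an object; "newtons" is the grip in N (left out, the last holds). Time passes only in rows, so rows that do not move let the fingers close. It gives the time, the measured TCP pose, the force and the opening at its end, in the units of the state.
- get_obs(): the state, without advancing time (a new reading comes with each control period).
- read_camera(name): name is "scene" or "top" or "wrist"; returns the picture (480x640x3 uint8, blue, green, red); there is no depth.
- calibration(name): a dict with "camera_matrix" (3x3 intrinsics, pixels), "rvec" (rotation vector, rad) and "tvec" (3), from world to camera coordinates, as OpenCV has them. Camera axes: x right, y down, z forward; pixel columns grow to the right and rows downward; lengths in m; the calibration is good to about 2 mm. A picture is of the moment at which its call begins: read the wrist's pose just before it. calibration takes no time and is no camera call; for the wrist camera it gives the pose at the moment of the call.
- hand_in(): hands the job in, once; it reports no verdict.
Trained networks look in the newest picture that a camera, given by its name, has taken for a name from the list of things; names that differ only in an ending like _2 or _b are one class to them, and where a whole thing is asked for, a point or a joint stands for the part that bears it (a point fixed in the world has none). Each returns a list of dicts, best first, with "conf" (0 to 1); they miss things now and then, are a little off and sometimes report something else, mostly with a low value. They report only what shows in the picture. A call takes as long as a camera call.
- recognise(camera, name): "xy" ([column, row] in pixels, amid what is visible of it).
- outline_of(camera, name): "mask" (480x640 bool, what is visible of it) and "xy" ([column, row] in pixels, amid what is visible of it).
- place_of(camera, name): "xy" ([column, row] in pixels: a listed point, or the origin of a listed thing).
The state is a dict: "t": time; "q": joint angles; "joint_vel": joint speeds; "joint_torque": joint torques, N m; "eef_pos": TCP position; "tool_rot": TCP orientation; "contact_force": force on the tool from outside, world axes, zero at the start; "torque": the same for the moment, N m; "gripper_width": opening from 0.0 (shut) to 1.0 (fully open).
Only numpy, scipy, OpenCV 4.12 (cv2) and the standard library are available. Lean on these libraries where they do the work, as an engineer would, in place of code of your own. Each camera call takes 0.05 s, during which the arm holds its last target.

TASK

Three plates of one order stand on the pass; two already have their steel plating ring standing in the middle. From the three loose rings lying about in front, choose the one of the same size as those two and stand it upright in the middle of the empty plate. Leave the other two loose rings where they are.

Things in the scene. Friction and masses are not known exactly. Their poses are not given: they have to be found in the camera images.
- ring_a: round steel plating ring, open at both ends, standing upright on the worktop; outer diameter 63 mm, height 36 mm, wall about 2 mm. It is the same size as the two rings that already stand on plates (63 mm by 36 mm), so this is the right one. Origin: on its axis, at the lower edge; z up along the axis. Loose, under 0.15 kg; can be gripped across the outside anywhere in its upper half, from above.
- ring_b: steel plating ring like the others but too big: outer diameter 73 mm, height 45 mm, wall about 2 mm. Loose on the worktop. Origin: on its axis, at the lower edge; z up. To be left where it is.
- ring_c: steel plating ring like the others but too small: outer diameter 48 mm, height 36 mm, wall 2 mm. Loose on the worktop. Origin: on its axis, at the lower edge; z up. To be left where it is. Between the loose rings and the plates stand two white ramekins, 71 mm wide and 44 mm high.
- plate_in (a point): centre of the upper face of the flat floor of the empty white plate, 5 mm above the worktop; z up. The plate is round, 160 mm across, its floor flat over a radius of 49 mm, then rising to a rim 16 mm above the worktop; it does not move. It stands in a row with two like plates that carry fixed rings 36 mm high, centres at least 190 mm apart, beyond the loose rings as seen from the robot.

How it is judged:
At the end, for the whole second after the job is handed in: The 63 mm ring stands on the floor of the empty plate, its axis within 15 mm of the plate's centre, its lower edge within 5 mm above (4 mm below) the floor's face, upright within 0.15 rad, at rest (under 20 mm/s) and released; the 73 mm and 48 mm rings are within 30 mm of where they started (horizontal distance between ring_a and plate_in below 0.015 m and z of ring_a in the frame of plate_in between -0.004 and 0.005 m and angle between ring_a's own z axis and vertical below 0.15 rad and linear speed of ring_a below 0.02 m/s and distance of each of ring_b, ring_c from where it was at the start of the episode below 0.03 m); the robot touches nothing.
It fails at once if the ring that is too big is taken or pushed away (distance of ring_b from where it was at the start of the episode above 0.03 m).
It fails at once if the ring that is too small is taken or pushed away (distance of ring_c from where it was at the start of the episode above 0.03 m).
It also fails if it takes over 35 s, if anything falls off the work surface, if the arm or the gripper's body presses on something with over 40 N, if the wrist force passes 120 N, or if a joint passes its speed limit or range.

## Working session

There is one attempt and no reset: what is moved stays moved. The work goes in short steps, Python scripts to look and compute and a tool call to move; the robot and the scene stay as the last step left them, time stands still between calls to the robot, and variables do not carry over. Pictures are saved under pics/ and viewed, and the job is handed in when it is done.

Besides the shell and the picture viewer there is one more tool, called after "Call:" in YAML: its name, and indented under it one key for each argument. move_arm: Moves the arm, as the interface text tells. Its arguments: {"type":"object","properties":{"steps":{"type":"array"},"newtons":{"type":"number"}},"required":["steps"]}

```bash
mkdir -p pics; python3 - <<'E'
from station import *
import cv2
o=get_obs();print(o['t'],o['eef_pos'],o['tool_rot'],o['gripper_width'])
for c in ('top','scene'):
    im=read_camera(c);cv2.imwrite(f'pics/{c}0.png',im)
    for n in ('ring_a','plate_in'):
        print(c,n,[(r['xy'],round(r['conf'],2)) for r in place_of(c,n)])
    k=calibration(c);print(k)
E
```

```text
0.0 [ 0.28594542 -0.61078528  0.23031909] [-4.49616476e-04  8.43809912e-01 -5.36641384e-01 -8.09398199e-04] 1.0024487311442947
top ring_a [([469.0, 280.1], 0.81), ([177.4, 284.5], 0.79), ([310.6, 281.6], 0.75)]
top plate_in [([442.0, 176.0], 0.57)]
{'camera_matrix': array([[506.00801466,   0.        , 318.32673916],
       [  0.        , 506.00801466, 233.52232263],
       [  0.        ,   0.        ,   1.        ]]), 'rvec': array([ 2.08204278, -2.13841749,  0.17573252]), 'tvec': array([0.01438002, 0.51298453, 0.82858297])}
scene ring_a [([217.3, 221.8], 0.97), ([268.4, 277.4], 0.67), ([365.5, 387.0], 0.67)]
scene plate_in [([434.3, 318.6], 0.77)]
{'camera_matrix': array([[445.01077748,   0.        , 318.28813873],
       [  0.        , 445.01077748, 240.64193804],
       [  0.        ,   0.        ,   1.        ]]), 'rvec': array([ 2.13903972, -0.64899307,  0.30562696]), 'tvec': array([-0.44314177,  0.22908123,  0.65105984])}
```

View pics/top0.png

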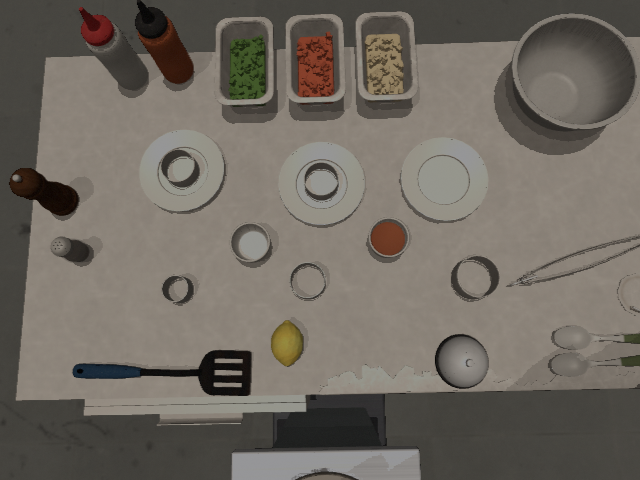

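View pics/scene0.png

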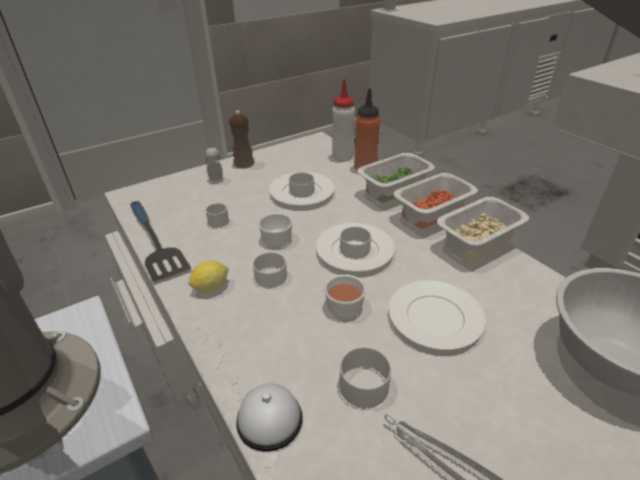

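```bash
cat > h.py <<'E'
from station import *
import cv2,numpy as np
def ray(c,uv,z):
    k=calibration(c);K=k['camera_matrix'];R=cv2.Rodrigues(k['rvec'])[0];t=k['tvec']
    C=-R.T@t;d=R.T@np.linalg.inv(K)@np.array([uv[0],uv[1],1]);return C+d*(z-C[2])/d[2]
def proj(c,P):
    k=calibration(c);return cv2.projectPoints(np.array(P,float).reshape(-1,3),k['rvec'],k['tvec'],k['camera_matrix'],None)[0][:,0]
E
python3 - <<'E'
from h import *
for p in [(469,280.1),(177.4,284.5),(310.6,281.6)]: print('top',ray('top',p,0).round(4))
print(ray('top',(442,176),.005).round(4))
for p in [(217.3,221.8),(268.4,277.4),(365.5,387)]: print('sc',ray('scene',p,0).round(4))
print(ray('scene',(434.3,318.6),.005).round(4))
k=calibration('top');R=cv2.Rodrigues(k['rvec'])[0];print(-R.T@k['tvec'])
E
```

```text
top [ 0.43   -0.2655  0.    ]
top [0.4361 0.2594 0.    ]
top [0.4349 0.0178 0.    ]
[ 0.6234 -0.2299  0.005 ]
sc [0.4253 0.2548 0.    ]
sc [0.4316 0.0234 0.    ]
sc [ 0.4352 -0.2717  0.    ]
[ 0.6132 -0.2335  0.005 ]
[ 0.34679181 -0.01840514  0.91066259]
```

The top view shows three loose rings: small at (178,290), middle at (308,281), large at (475,278). The middle one is about 36 px wide, or 62 mm, so it is the target. The empty plate is at (444,180), and the lemon at (287,343) sits below the target, so I'll point the jaws along y. Next I'll refine both centres by fitting outlines.

```bash
python3 - <<'E'
from h import *
from scipy.optimize import least_squares
th=np.linspace(0,2*np.pi,90,endpoint=False)
def sil(c,p,layers):
    P=np.concatenate([np.c_[p[0]+r*np.cos(th),p[1]+r*np.sin(th),np.full(90,z)] for r,z in layers])
    return cv2.convexHull(proj(c,P).astype(np.float32))
def fit(name,p0,layers):
    M={}
    for c in('top','scene'):
        read_camera(c)
        q=proj(c,[p0[0],p0[1],layers[-1][1]])[0]
        L=[r for r in outline_of(c,name) if np.hypot(*(np.array(r['xy'])-q))<25]
        if L: M[c]=cv2.convexHull(np.argwhere(L[0]['mask'])[:,::-1].astype(np.float32))[:,0]; print(c,L[0]['conf'],L[0]['xy'],L[0]['mask'].sum())
    def mk(cs):
        def f(p):
            out=[]
            for c in cs:
                h=sil(c,p,layers)
                out+= [cv2.pointPolygonTest(h,(float(a),float(b)),True)-p[2] for a,b in M[c]]
            return out
        return f
    for cs in [[c] for c in M]+[list(M)]:
        r=least_squares(mk(cs),[*p0,0.],loss='soft_l1',x_scale=[.01,.01,1],diff_step=1e-3)
        print(name,cs,r.x.round(4),np.sqrt(np.mean(np.square(mk(cs)(r.x)))).round(2))
fit('ring_a',(.433,.02),[(.0315,0),(.0315,.036)])
fit('plate_in',(.618,-.232),[(.08,.016),(.05,.0)])
print(get_obs()['t'])
E
```

```text
top 0.63 [311.2, 267.1] 158
scene 0.88 [269.3, 266.4] 917
ring_a ['top'] [0.4349 0.0218 0.6884] 0.29
ring_a ['scene'] [0.4367 0.0241 0.5503] 0.24
ring_a ['top', 'scene'] [0.4354 0.0226 0.5909] 0.52
top 0.69 [442.9, 175.1] 5799
scene 0.62 [436.2, 316.7] 5224
plate_in ['top'] [ 0.6163 -0.2313  0.1833] 0.37
plate_in ['scene'] [ 0.6183 -0.2297 -0.1114] 0.39
plate_in ['top', 'scene'] [ 0.617  -0.2307  0.0916] 0.59
0.7
```

Call:
move_arm:
  steps:
    - {"fingers": 85,"translation": [38,46,0],"turn": -0.05}
    - {"fingers": 85,"translation": [38,46,0],"turn": -0.05}
    - {"fingers": 85,"translation": [38,46,0],"turn": -0.05}
    - {"fingers": 85,"translation": [38,46,0],"turn": -0.05}
    - {"fingers": 85,"translation": [28,50,0],"turn": -0.05}
    - {"fingers": 85,"translation": [10,58,0],"turn": -0.05}
    - {"fingers": 85,"translation": [0,58,0],"turn": -0.05}
    - {"fingers": 85,"translation": [0,58,0],"turn": -0.05}
    - {"fingers": 85,"translation": [0,58,0],"turn": -0.04}
    - {"fingers": 85,"translation": [0,58,0],"turn": 0}
  newtons: 30

```text
t: 1.95
eef_pos: [0.4761, -0.0855, 0.2317]
tool_rot: [0.0, -0.706, 0.708, -0.0]
contact_force: [0.7, -0.1, 0.1]
gripper_width: 0.993
```

Call:
move_arm:
  steps:
    - {"fingers": 85,"translation": [-10,40,-10],"turn": 0}
    - {"fingers": 85,"translation": [-15,35,-20],"turn": 0}
    - {"fingers": 85,"translation": [-10,25,-30],"turn": 0}
    - {"fingers": 85,"translation": [-5,5,-30],"turn": 0}
    - {"fingers": 85,"translation": [0,0,0],"turn": 0}
    - {"fingers": 85,"translation": [0,0,0],"turn": 0}

```text
t: 2.7
eef_pos: [0.4372, 0.0173, 0.1423]
tool_rot: [0.001, -0.706, 0.708, -0.001]
contact_force: [0.2, 0.3, 0.2]
gripper_width: 0.994
```

```bash
python3 - <<'E'
from h import *
o=get_obs();print(o['t'],o['eef_pos'],o['tool_rot'],o['q'])
im=read_camera('wrist')
for f in (place_of,recognise):print([(r['xy'],round(r['conf'],2),ray('wrist',r['xy'],0 if f is place_of else .018).round(4)) for r in f('wrist','ring_a')])
for z,col in((0,(0,255,0)),(.036,(0,0,255))):
    th=np.linspace(0,2*np.pi,60)
    P=np.c_[.4355+.0315*np.cos(th),.0226+.0315*np.sin(th),0*th+z]
    cv2.polylines(im,[proj('wrist',P).astype(int).reshape(-1,1,2)],True,col,1)
cv2.imwrite('pics/w1.png',im)
E
```

```text
2.7 [0.43718228 0.01732471 0.14230899] [ 5.44595427e-04 -7.06074865e-01  7.08136799e-01 -5.13467807e-04] [ 0.03190937  0.22119853 -0.24031312  2.17480722  0.07692041  0.75174745
 -1.83264056]
[]
[([308.0, 262.1], 0.98, array([0.4133, 0.0237, 0.018 ])), ([4.0, 240.5], 0.91, array([0.429 , 0.2255, 0.018 ]))]
```

View pics/w1.png

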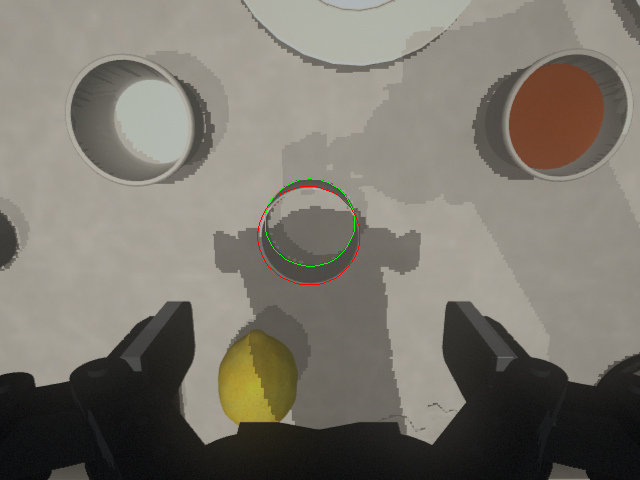

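The wrist overlay of the fitted ring, at about (310,230), coincides with the real ring. The lemon is clear of the fingers, so I'm descending.

Call:
move_arm:
  steps:
    - {"fingers": 85,"translation": [-1.7,5.3,-30],"turn": 0}
    - {"fingers": 85,"translation": [0,0,-40],"turn": 0}
    - {"fingers": 85,"translation": [0,0,-30],"turn": 0}
    - {"fingers": 85,"translation": [0,0,-20],"turn": 0}
    - {"fingers": 85,"translation": [0,0,-10],"turn": 0}
    - {"fingers": 85,"translation": [0,0,-5],"turn": 0}
    - {"fingers": 85,"translation": [0,0,0],"turn": 0}
    - {"fingers": 85,"translation": [0,0,0],"turn": 0}

```text
t: 3.85
eef_pos: [0.4351, 0.023, 0.007]
tool_rot: [0.001, -0.706, 0.708, -0.0]
contact_force: [-0.5, -0.7, 0.6]
gripper_width: 1.001
```

```bash
python3 - <<'E'
from h import *
im=read_camera('scene');cv2.imwrite('pics/s2.png',cv2.resize(im[150:350,170:430],None,fx=3,fy=3))
E
```

```text
(no output)
```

View pics/s2.png

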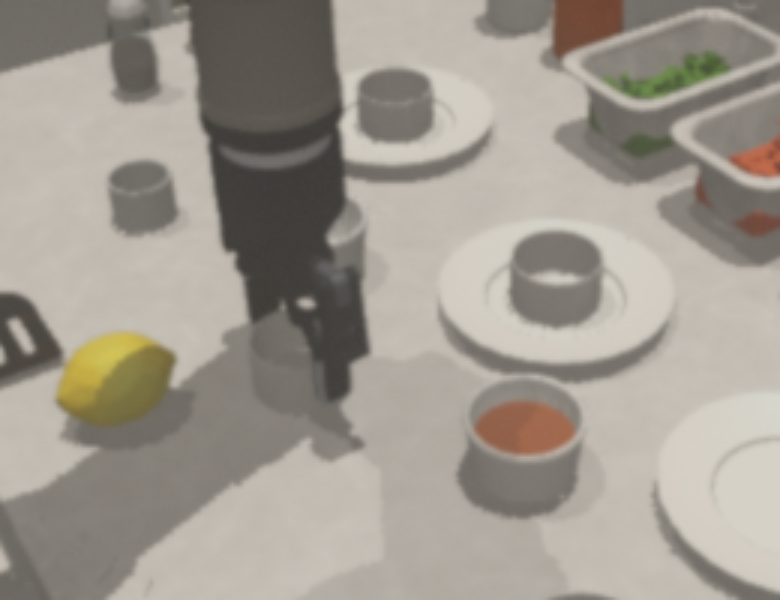

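The fingers straddle the ring, so I'm closing them.

Call:
move_arm:
  steps:
    - {"fingers": 50,"translation": [0,0,0],"turn": 0}
    - {"fingers": 50,"translation": [0,0,0],"turn": 0}
    - {"fingers": 50,"translation": [0,0,0],"turn": 0}
    - {"fingers": 50,"translation": [0,0,0],"turn": 0}
    - {"fingers": 50,"translation": [0,0,0],"turn": 0}
    - {"fingers": 50,"translation": [0,0,10],"turn": 0}
    - {"fingers": 50,"translation": [0,0,30],"turn": 0}
    - {"fingers": 50,"translation": [0,0,45],"turn": 0}
    - {"fingers": 50,"translation": [0,0,45],"turn": 0}
  newtons: 35

```text
t: 5.03
eef_pos: [0.434, 0.0229, 0.138]
tool_rot: [-0.0, -0.706, 0.708, 0.0]
contact_force: [1.0, 0.1, -0.1]
gripper_width: 0.712
```

```bash
python3 - <<'E'
from h import *
o=get_obs();print(o['eef_pos'],o['gripper_width'],o['contact_force'])
im=read_camera('wrist');cv2.imwrite('pics/w3.png',im)
E
```

```text
[0.43401788 0.02292114 0.1379902 ] 0.7119358698640778 [ 0.98028816  0.06192041 -0.1112936 ]
```

View pics/w3.png

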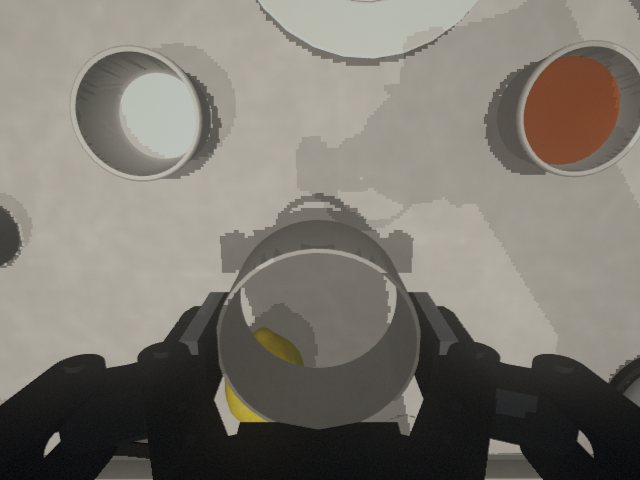

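The ring is held and lifted, at an opening of about 61 mm, and hangs straight between the pads. Moving over the plate.

Call:
move_arm:
  steps:
    - {"fingers": 50,"translation": [12,-16,10],"turn": 0}
    - {"fingers": 50,"translation": [24,-33,0],"turn": 0}
    - {"fingers": 50,"translation": [27,-37,0],"turn": 0}
    - {"fingers": 50,"translation": [27,-37,0],"turn": 0}
    - {"fingers": 50,"translation": [27,-37,0],"turn": 0}
    - {"fingers": 50,"translation": [27,-37,0],"turn": 0}
    - {"fingers": 50,"translation": [24,-33,0],"turn": 0}
    - {"fingers": 50,"translation": [12,-18,0],"turn": 0}
    - {"fingers": 50,"translation": [3,-5,-20],"turn": 0}
    - {"fingers": 50,"translation": [0,0,-25],"turn": 0}

```text
t: 6.32
eef_pos: [0.617, -0.2296, 0.1]
tool_rot: [0.0, -0.706, 0.708, 0.0]
contact_force: [0.6, 0.4, -0.6]
gripper_width: 0.715
```

Call:
move_arm:
  steps:
    - {"fingers": 50,"translation": [0,0,-25],"turn": 0}
    - {"fingers": 50,"translation": [0,0,0],"turn": 0}
    - {"fingers": 50,"translation": [0,0,0],"turn": 0}

```text
t: 6.7
eef_pos: [0.6175, -0.2294, 0.0766]
tool_rot: [0.0, -0.707, 0.708, 0.0]
contact_force: [0.4, 0.4, 0.6]
gripper_width: 0.713
```

```bash
python3 - <<'E'
from h import *
o=get_obs();print(o['t'],o['eef_pos'],o['tool_rot'],o['gripper_width'],o['contact_force'])
im=read_camera('wrist')
th=np.linspace(0,2*np.pi,60)
for r,z in((.08,.016),(.049,.005),(.0315,.005)):
    P=np.c_[.617+r*np.cos(th),-.2307+r*np.sin(th),0*th+z]
    cv2.polylines(im,[proj('wrist',P).astype(int).reshape(-1,1,2)],True,(0,0,255),1)
cv2.imwrite('pics/w4.png',im)
cv2.imwrite('pics/s4.png',cv2.resize(read_camera('scene')[200:400,300:560],None,fx=3,fy=3))
E
```

```text
6.7 [ 0.61749353 -0.22939087  0.07660796] [ 1.51952950e-04 -7.06572114e-01  7.07641025e-01  6.24282304e-05] 0.7130017411267182 [0.37067752 0.36587693 0.59364976]
```

View pics/w4.png

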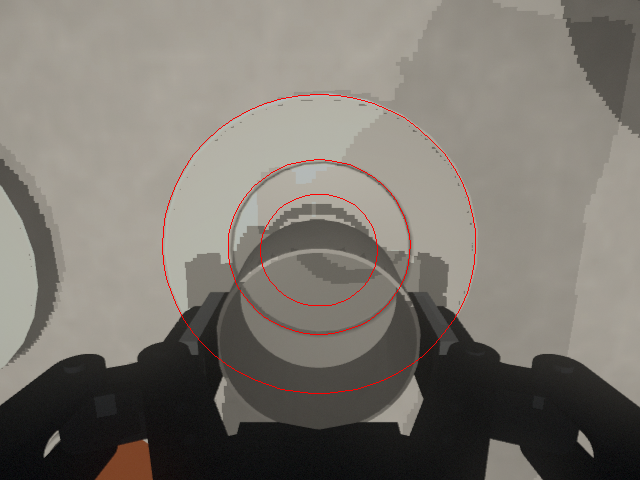

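View pics/s4.png

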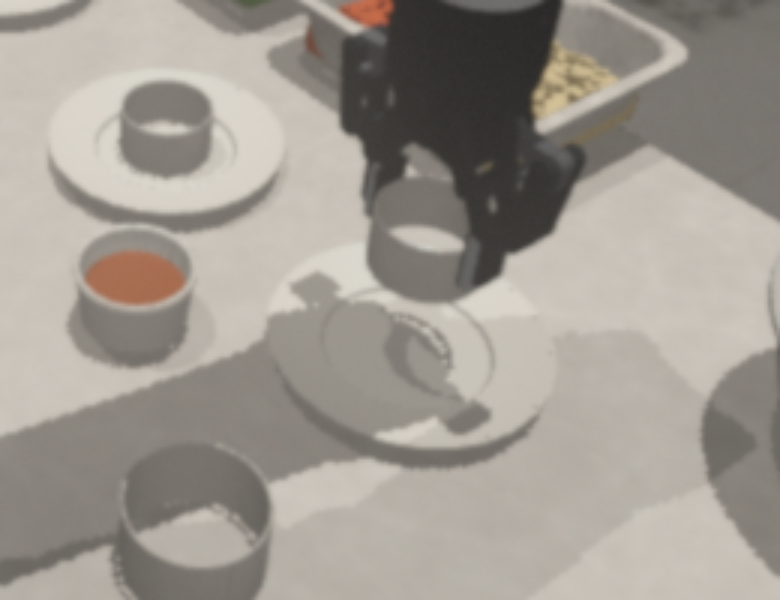

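The plate overlay matches its rim and floor edge in the wrist picture to within about 1–2 px. Lowering onto the floor, with the TCP aimed at about 12 mm.

Call:
move_arm:
  steps:
    - {"fingers": 50,"translation": [0,-1,-20],"turn": 0}
    - {"fingers": 50,"translation": [0,0,-20],"turn": 0}
    - {"fingers": 50,"translation": [0,0,-12],"turn": 0}
    - {"fingers": 50,"translation": [0,0,-6],"turn": 0}
    - {"fingers": 50,"translation": [0,0,-3],"turn": 0}
    - {"fingers": 50,"translation": [0,0,-2],"turn": 0}
    - {"fingers": 50,"translation": [0,0,0],"turn": 0}
    - {"fingers": 50,"translation": [0,0,0],"turn": 0}

```text
t: 7.8
eef_pos: [0.6177, -0.2311, 0.0137]
tool_rot: [0.0, -0.706, 0.708, -0.0]
contact_force: [0.0, -0.0, -0.2]
gripper_width: 0.717
```

No contact yet, so I'm going down gently.

Call:
move_arm:
  steps:
    - {"fingers": 50,"translation": [0,0,-1],"turn": 0}
    - {"fingers": 50,"translation": [0,0,-0.5],"turn": 0}
    - {"fingers": 50,"translation": [0,0,0],"turn": 0}

```text
t: 8.18
eef_pos: [0.6176, -0.2311, 0.0121]
tool_rot: [0.0, -0.706, 0.708, -0.0]
contact_force: [-1.0, -0.2, 2.4]
gripper_width: 0.716
```

The ring touches the floor (2.4 N). Releasing.

Call:
move_arm:
  steps:
    - {"fingers": 66,"translation": [0,0,0],"turn": 0}
    - {"fingers": 75,"translation": [0,0,0],"turn": 0}
    - {"fingers": 85,"translation": [0,0,0],"turn": 0}
    - {"fingers": 85,"translation": [0,0,0],"turn": 0}
    - {"fingers": 85,"translation": [0,0,10],"turn": 0}
    - {"fingers": 85,"translation": [0,0,25],"turn": 0}
    - {"fingers": 85,"translation": [0,0,50],"turn": 0}
    - {"fingers": 85,"translation": [0,0,50],"turn": 0}
    - {"fingers": 85,"translation": [-20,-40,30],"turn": 0}
    - {"fingers": 85,"translation": [-20,-40,0],"turn": 0}

```text
t: 9.43
eef_pos: [0.5793, -0.3123, 0.1814]
tool_rot: [0.001, -0.707, 0.707, -0.003]
contact_force: [0.1, -1.2, -1.1]
gripper_width: 0.999
```

Call:
move_arm:
  steps:
    - {"fingers": 85,"translation": [-40,-30,0],"turn": 0}
    - {"fingers": 85,"translation": [-40,-30,0],"turn": 0}
    - {"fingers": 85,"translation": [-40,-30,0],"turn": 0}
    - {"fingers": 85,"translation": [-20,-30,0],"turn": 0}
    - {"fingers": 85,"translation": [0,-30,0],"turn": 0}
    - {"fingers": 85,"translation": [0,0,0],"turn": 0}
    - {"fingers": 85,"translation": [0,0,0],"turn": 0}

```text
t: 10.3
eef_pos: [0.4379, -0.4602, 0.1771]
tool_rot: [0.0, -0.707, 0.708, 0.0]
contact_force: [-0.5, -0.4, 0.5]
gripper_width: 0.993
```

```bash
python3 - <<'E'
from h import *
o=get_obs();print(o['t'],o['eef_pos'],o['gripper_width'],o['contact_force'],abs(o['joint_vel']).max())
th=np.linspace(0,2*np.pi,60);ims=[]
for c,(a,b) in (('top',(100,350)),('scene',(200,300))):
    im=read_camera(c)
    print(c,[(r['xy'],round(r['conf'],2),ray(c,r['xy'],0).round(4)[:2]) for r in place_of(c,'ring_a')])
    for r,z in((.0315,.005),(.0315,.041)):
        P=np.c_[.617+r*np.cos(th),-.2307+r*np.sin(th),0*th+z]
        Q=proj(c,P)
        im2=im
    cv2.imwrite(f'pics/{c}5full.png',im)
    cr=cv2.resize(im[a:a+200,b:b+200],None,fx=3,fy=3)
    for z in(.005,.041):
        P=np.c_[.617+.0315*np.cos(th),-.2307+.0315*np.sin(th),0*th+z]
        cv2.polylines(cr,[((proj(c,P)-[b,a]+.5)*3).astype(int).reshape(-1,1,2)],True,(0,0,255),1)
    cv2.imwrite(f'pics/{c}5.png',cr)
E
```

```text
10.3 [ 0.43787469 -0.46015212  0.17707515] 0.9931417418213425 [-0.52712698 -0.35416892  0.45880689] 0.010617275049460202
top [([179.2, 286.2], 0.77, array([0.4329, 0.256 ])), ([445.4, 180.1], 0.71, array([ 0.6168, -0.2368])), ([472.2, 282.9], 0.62, array([ 0.4249, -0.2707]))]
scene [([363.9, 388.6], 0.81, array([ 0.4316, -0.2725])), ([218.4, 221.1], 0.66, array([0.4285, 0.256 ])), ([436.0, 316.9], 0.62, array([ 0.6224, -0.2294]))]
```

View pics/top5.png

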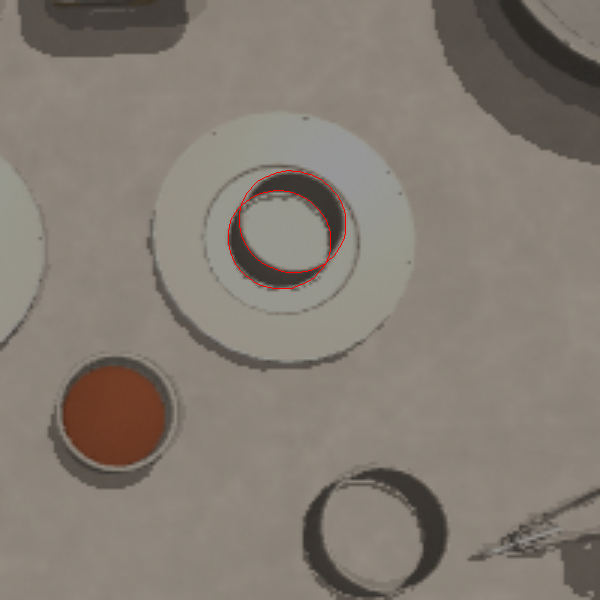

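View pics/scene5.png

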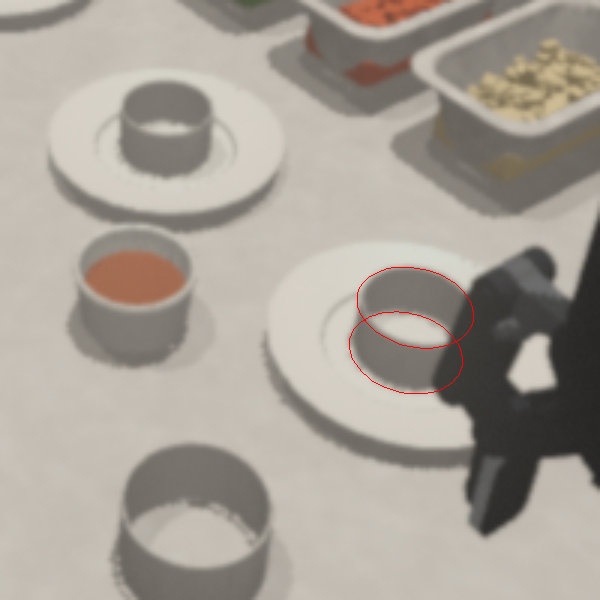

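View pics/top5full.png

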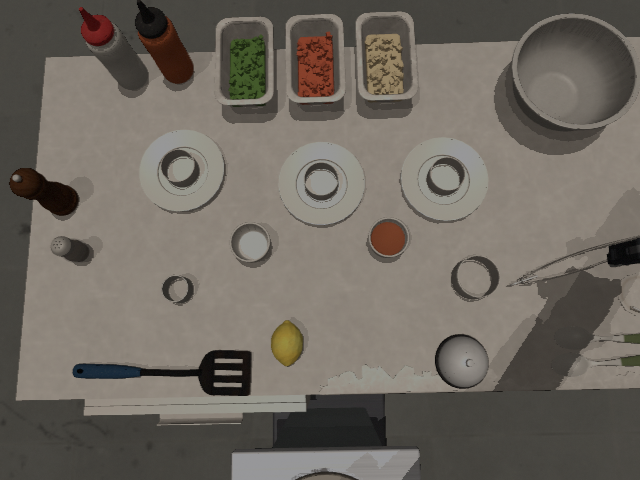

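The ring stands upright on the plate at (444,180), on the predicted outline in both views. The other rings are unmoved at (178,290) and (475,278), and the arm is clear.

```bash
python3 -c "
from station import *
print(hand_in())"
```

```text
the job is handed in; nothing more can be done
None
```

The 63 mm ring now stands upright in the middle of the empty plate, and I handed the job in at about 10.4 s of the 35 s allowed. `hand_in()` reports no verdict.

I gripped the middle loose ring at 35 N and carried it above the ramekins. I lowered it until it touched the plate floor at 2.4 N, then let go and moved the arm clear.

**Position:** in both the top and scene views the ring lies on the outline I predicted for the plate's centre, within a few millimetres. The gripper hid part of it in the scene view. The plate itself was found to about 2 mm, so this is well inside the 15 mm limit.

**Other rings:** the 73 mm and 48 mm rings look the same in the top picture as at the start, at about the same pixels.

**Disagreement:** after placing, the network's estimates of the ring's centre were 5–6 mm from the fitted plate centre, in a different direction for each camera. I relied on the outline fits instead, which agreed between cameras to about 3 mm.

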